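# Shim the rocking dial stand

### The arm

A 6-joint arm with a two-finger parallel gripper is mounted at the origin on the work surface. World frame = base frame: x ahead of the robot, y to its left, z up, the work surface at z = 0. Lengths are in m, angles in rad, forces in N, time in s.
With the tool pointing down it reaches from about 0.375 to 0.9 m from the base axis. Payload 3.1 kg.
Tool frame: the origin (TCP) lies at the very end of the fingers, on their centre line; the grasp point (between the pads) lies 19 mm behind it; z points along the fingers, y is the direction in which the jaws open and shut (so a half turn about z gives the same grasp; the last joint's range is limited). The gripper opens to 87 mm and grips with 3 to 60 N. Pads are 19 mm wide; open, the fingers measure 117 mm over their backs; the gripper's body (75 mm by 190 mm) begins 51 mm behind the grasp point.
Start: joints at [0.962, 0.527, 1.433, -0, 1.181, -0.178], TCP at [0.261, 0.568, 0.223] pointing down, gripper open.
Joint ranges: [-3.08, 3.08], [-0.75, 2.2], [0.22, 2.44], [-1.43, 4.57], [0, 2.65], [-2.85, 2.85]. Speed limits (rad/s): [2.79, 2.79, 3.14, 3.14, 3.14, 3.14].

### API

Orientations are given as a unit quaternion [x, y, z, w].
In Python, from rig import robot gives the robot as it stands. The module is installed in compiled form; this text tells all that it offers.
- The arm moves only by the tool send_rows, never from a script. Its argument "deltas" is a list of rows, each an object of numbers: "tx", "ty", "tz": the shift along the tool's x, y, z in cm; "rx", "ry", "rz": the turn, a rotation vector about the tool's x, y, z in rad. A call has 1 to 5 rows; each row is the pose to reach, as a shift and turn from the pose commanded when the call began, along the tool's axes at that moment; what a row does not reach only later rows make up. A row lasts 1/12 s, in which the tool goes at most 41.7 mm and 7.16 degrees, less where a joint would pass 70% of its speed; a pose out of reach is approached as far as the arm can. A call with a gripper value outside its range is refused whole. "claw" is the finger opening in cm, from 0 to 8.7, set as the call begins (left out, the last holds). The fingers move at their own pace and stop on an object; "squeeze" is the grip in N (left out, the last holds). Time passes only in rows, so rows that repeat a pose let the fingers close. It gives the time, the measured TCP pose, the force and the opening at its end, in the units of the state.
- robot.get_obs(): the state, without advancing time (a new reading comes with each control period).
- robot.camera(name): name is "scene" or "top"; returns a dict with "color" (420x560x3 uint8, red, green, blue), "z_map" (420x560 float32, m along the optical axis (not along the pixel's ray), 0 where there is no reading), "intrinsics" (3x3 intrinsics, pixels), "distortion" ([k1, k2, p1, p2, k3] as OpenCV has them; the pictures are not rectified), "R" (3x3) and "t" (3): a world point X has camera coordinates R X + t. Camera axes: x right, y down, z forward; pixel columns grow to the right and rows downward; lengths in m; the calibration is good to about 2 mm. A picture is of the moment at which its call begins.
- robot.hand_in(): hands the job in, once; it reports no verdict.
Trained networks look in the newest picture that a camera, given by its name, has taken for a name from the list of things; names that differ only in an ending like _2 or _b are one class to them, and where a whole thing is asked for, a point or a joint stands for the part that bears it (a point fixed in the world has none). Each returns a list of dicts, best first, with "p" (0 to 1); they miss things now and then, are a little off and sometimes report something else, mostly with a low value. They report only what shows in the picture. A call takes as long as a camera call. They do not tell look-alikes from the thing itself.
- robot.outline_of(label, camera): "pixels" (420x560 bool, what is visible of it) and "xy" ([column, row] in pixels, amid what is visible of it).
- robot.tip_of(label, camera): "xy" ([column, row] in pixels: a listed point, or the origin of a listed thing).
The state is a dict: "time": time; "q": joint angles; "joint_velocities": joint speeds; "joint_torque": joint torques, N m; "position": TCP position; "tool_rot": TCP orientation; "ft_force": force on the tool from outside, world axes, zero at the start; "moment": the same for the moment, N m; "grip_width": finger opening in m.
Only numpy, scipy, OpenCV 4.12 (cv2) and the standard library are available. Lean on these libraries where they do the work, as an engineer would, in place of code of your own. Each camera call takes 0.05 s, during which the arm holds its last target.

### The job

The dial stand leans on its short foot and rocks. With the fingertips, push the loose metal wedge along the bench, thin end first, under that short foot until the stand is raised level and no longer rocks, then press down firmly on the top of the base plate at the corner over that foot to check that it stays firm, and take the hand away. Slide the wedge, never lifting it off the bench, and leave the other things where they are.

Things in the scene. Friction and masses are not known exactly. Their poses are not given: they have to be found in the camera images.
- stand (a joint): How far the dial stand leans, rad: 0 is level with all feet bearing; about 0.064 is leaning fully onto its short foot, which is then 6 mm lower than when level. It cannot slide, only rock about the diagonal through the two feet next to the short one. Its own weight leans it onto the short foot (3 to 6 N there); at 0 it meets a firm stop.
- plate (a point): Centre of the top face of the stand's grey base plate, 200 (x) x 170 (y) x 20 mm, top 44 mm above the bench when level, on four rubber ball feet 34 mm in diameter at x = +-75, y = +-60 mm. The short foot is the one at +x, -y. A steel anvil 20 mm high lies on the plate; a 262 mm high column with a dial stands at the +x, +y corner. Axes: z up, +y points from the wedge's side in under the plate.
- short_foot (a point): Lowest point of the short ball foot, 25 mm in from two edges of the plate; 7 mm above the bench when level, about 1 mm when leaning. Axes are the plate's. The wedge goes in roughly along +y, with nothing in its way; the plate's edge on that side is 25 mm towards -y.
- corner (a point): Point on the plate's flat top (44 mm above the bench) at the corner over the short foot, 17 and 15 mm from the edges; the place to press. Axes are the plate's. The column stands about 130 mm from here along +y; the anvil begins 38 mm from here along -x.
- wedge: Plain aluminium wedge, 110 x 44 mm, 3 mm thick at the toe, 18.5 mm at the tail. Origin: centre of its underside; +x points to the toe (55 mm away), the flat tail face is at -55 mm. Lies before the short foot, toe roughly towards it. Stand just level with the foot at x = +28 mm of the wedge. Push: 1 N free, 5 to 15 N under the foot; it stays where left, and jams once the stand is level.
- packer: Bystander: flat aluminium packing bar 90 x 30 x 12 mm beside the wedge, same thickness all along. Origin under its centre. Leave alone.
- tin: Bystander: small red tin, 52 mm diameter, 50 mm high. Origin under its centre.
- brass_cup: Bystander: brass cup, 52 mm wide, 42 mm high. Origin under its centre.
- screwdriver: Bystander: screwdriver lying on the bench.
- hammer: Bystander: hammer lying on the bench.
- candlestick: Bystander: brass candlestick, 158 mm high. Origin under its centre.
- jar: Bystander: amber jar, 70 mm diameter, 85 mm high. Origin under its centre.
Not all that is in view belongs to the job. Leave any red or yellow look-alike of the wedge alone.

How it is judged:
On the way, in this order (a step that is already met when the one before it is completed fails the run):
1. the wedge is under the short foot and has raised the stand level (x of short_foot in the frame of wedge between -0.04 and 0.045 m and y of short_foot in the frame of wedge between -0.02 and 0.02 m and angle between wedge's own z axis and vertical below 0.05 rad and contact force between wedge and stand above 0.5 N and value of joint stand below 0.01 rad), for 0.2 s.
2. the fingers press on the stand's corner over the wedge with more than 3 N and it stays level (contact force between the fingers and stand above 3 N and horizontal distance between the grasp point and corner below 0.045 m and value of joint stand below 0.012 rad), for 0.1 s.
At the end, for the whole second after the job is handed in: The stand is level within 0.010 rad (the short foot less than 1 mm below its level height), standing at rest on the wedge: the wedge lies flat on the bench, bears the foot with more than 0.5 N, and the foot is over its slope, within 20 mm of the wedge's centre line (all of step 1 and linear speed of wedge below 0.01 m/s and angular speed of stand below 0.02 rad/s); the robot touches nothing.
It fails at once if the wedge is lifted off or tipped up from the bench (height (world z) of wedge above 0.008 m or angle between wedge's own z axis and vertical above 0.2 rad).
It fails at once if a bystander is moved more than 30 mm (distance of any of packer, tin, brass_cup, screwdriver, hammer, candlestick, jar from where it was at the start of the episode above 0.03 m).
It also fails if it takes over 58 s, if anything falls off the work surface, if the arm or the gripper's body presses on something with over 40 N, if the wrist force passes 120 N, or if a joint passes its speed limit or range.

## Working session

There is one attempt and no reset: what is moved stays moved. The work goes in short steps, Python scripts to look and compute and a tool call to move; the robot and the scene stay as the last step left them, time stands still between calls to the robot, and variables do not carry over. Pictures are saved under pics/ and viewed, and the job is handed in when it is done.

Besides the shell and the picture viewer there is one more tool, called as name([rows], argument=value, ...), one row to a line, values as JSON. send_rows: Moves the arm, as the interface text tells. Its arguments: {"type":"object","properties":{"deltas":{"type":"array","items":{"type":"object","properties":{"tx":{"type":"number"},"ty":{"type":"number"},"tz":{"type":"number"},"rx":{"type":"number"},"ry":{"type":"number"},"rz":{"type":"number"}}}},"claw":{"type":"number"},"squeeze":{"type":"number"}},"required":["deltas"]}

```bash
mkdir -p pics; python3 - <<'E'
from rig import robot
import cv2,numpy as np
for c in ["scene","top"]:
    d=robot.camera(c); cv2.imwrite(f"pics/{c}0.png",cv2.cvtColor(d["color"],cv2.COLOR_RGB2BGR))
    print(c,d["R"].round(3).tolist(),d["t"].round(3),d["intrinsics"].round(1).tolist(),d["distortion"])
    for l in ["wedge","packer","stand"]:
        print(l,[(r["p"],r["xy"]) for r in robot.outline_of(l,c)])
    for l in ["wedge","packer","short_foot","corner","plate"]:
        print(l,[(r["p"],r["xy"]) for r in robot.tip_of(l,c)])
print(robot.get_obs())
E
```

```text
scene [[-0.76, 0.649, 0.004], [0.534, 0.628, -0.567], [-0.37, -0.429, -0.824]] [ 0.421 -0.31   1.461] [[408.5, 0.0, 284.2], [0.0, 408.5, 205.6], [0.0, 0.0, 1.0]] [-0.01844389  0.          0.          0.          0.        ]
wedge [(0.8, [270.2, 189.8]), (0.66, [274.8, 150.6]), (0.65, [202.4, 222.9]), (0.61, [241.7, 259.4]), (0.55, [222.3, 167.7])]
packer [(0.71, [385.9, 319.7]), (0.53, [306.9, 176.5])]
stand [(0.68, [327.9, 220.5])]
wedge [(0.97, [221.4, 168.2]), (0.9, [273.7, 150.0]), (0.81, [203.8, 221.9]), (0.7, [271.5, 190.4]), (0.6, [242.2, 262.2])]
packer [(0.47, [305.6, 177.1])]
short_foot [(0.67, [292.7, 217.8])]
corner [(0.75, [293.2, 210.3]), (0.34, [326.4, 221.3]), (0.28, [249.0, 205.7])]
plate [(0.64, [323.5, 216.4]), (0.3, [307.6, 177.5])]
top [[0.01, -1.0, 0.027], [-0.995, -0.012, -0.096], [0.097, -0.026, -0.995]] [0.005 0.606 1.242] [[509.2, 0.0, 281.2], [0.0, 509.2, 205.4], [0.0, 0.0, 1.0]] [-0.10608242  0.          0.          0.          0.        ]
wedge [(0.91, [352.9, 268.8]), (0.74, [370.8, 196.9]), (0.71, [322.5, 135.3]), (0.66, [256.1, 141.3]), (0.58, [306.4, 
[... 383 characters left out ...]
: 0.9, 'q': array([ 9.61493182e-01,  5.27498660e-01,  1.43264904e+00,  3.42220786e-05,
        1.18138488e+00, -1.78453872e-01]), 'joint_velocities': array([ 4.07642357e-04,  1.06904264e-04, -8.67583981e-04,  8.56884276e-05,
       -1.35656921e-03,  4.85103643e-04]), 'joint_torque': array([ 2.73683982e-04, -4.39998829e+01, -1.76988387e+01,  6.33364683e-02,
        5.02863829e-02, -1.50320272e-05]), 'position': array([0.26097154, 0.56792032, 0.22256548]), 'tool_rot': array([ 2.13768614e-01,  9.76884322e-01,  3.38120191e-05, -3.09070559e-06]), 'ft_force': array([-0.70947757,  0.4599882 ,  0.46756671]), 'moment': array([ 0.02387353, -0.01570211,  0.02439148]), 'grip_width': 0.08719108195182967}
```

View pics/scene0.png

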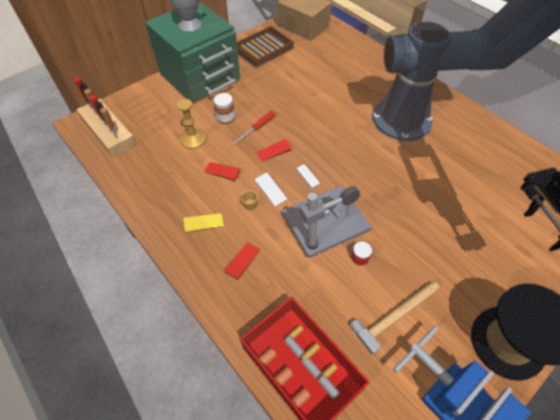

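View pics/top0.png

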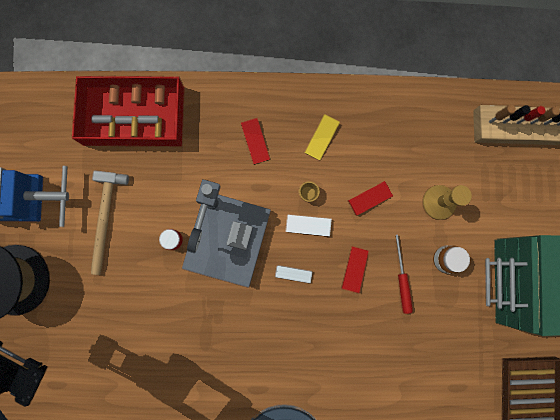

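```bash
python3 - <<'E'
import cv2
a=cv2.imread("pics/top0.png")[180:300,190:390]; cv2.imwrite("pics/topc.png",cv2.resize(a,None,fx=4,fy=4,interpolation=cv2.INTER_CUBIC))
a=cv2.imread("pics/scene0.png")[120:280,190:390]; cv2.imwrite("pics/scenec.png",cv2.resize(a,None,fx=3.7,fy=3.7,interpolation=cv2.INTER_CUBIC))
E
```

```text
(no output)
```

View pics/topc.png

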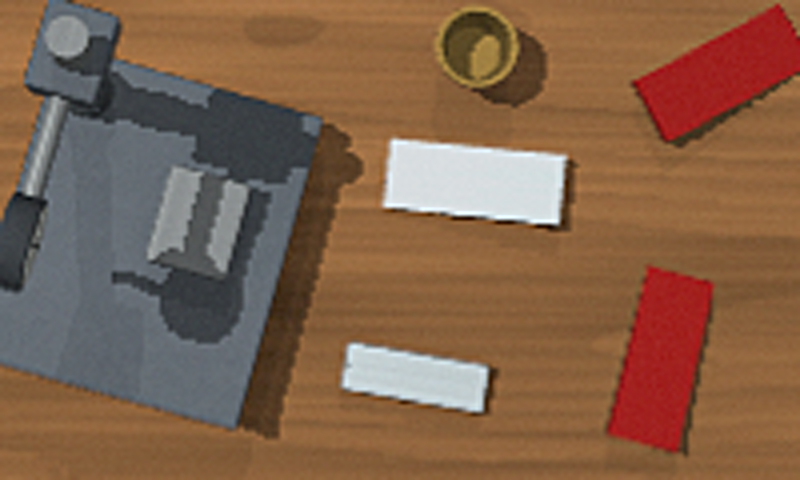

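View pics/scenec.png

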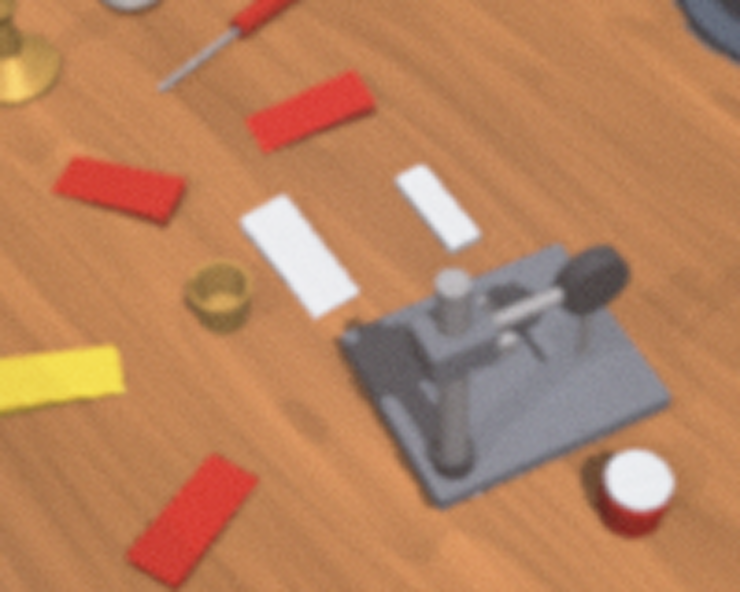

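The candidates are the white piece at top (308,225), the white bar (294,275), the red ones at (370,197), (355,270) and (256,141), and the yellow one at (322,137). I choose (308,225): it is bare metal, 110x44 in proportion, and lies before the +x,-y corner. The white piece at (294,275) is the smaller packer. Next I measure both, including the height slope.

```bash
cat > h.py <<'E'
from rig import robot
import cv2,numpy as np
def ray(d,px):
    K=d["intrinsics"];u=cv2.undistortPoints(np.array(px,float).reshape(-1,1,2),np.array(K,float),np.array(d["distortion"],float)).reshape(-1,2)
    return np.c_[u,np.ones(len(u))]
def depthpts(d,px):
    px=np.array(px); z=d["z_map"][px[:,1].astype(int),px[:,0].astype(int)]
    return (ray(d,px)*z[:,None]-d["t"])@d["R"]
def onplane(d,px,h):
    r=ray(d,px)@d["R"]; c=-d["R"].T@d["t"]
    return c+r*((h-c[2])/r[:,2])[:,None]
def proj(d,X):
    rv=cv2.Rodrigues(d["R"])[0];return cv2.projectPoints(np.array(X,float).reshape(-1,1,3),rv,np.array(d["t"],float),np.array(d["intrinsics"],float),np.array(d["distortion"],float))[0].reshape(-1,2)
def tri(d1,p1,d2,p2):
    A=[];b=[]
    for d,p in((d1,p1),(d2,p2)):
        r=(ray(d,[p])@d["R"])[0];r/=np.linalg.norm(r);c=-d["R"].T@d["t"];P=np.eye(3)-np.outer(r,r);A.append(P);b.append(P@c)
    return np.linalg.solve(A[0]+A[1],b[0]+b[1])
E
python3 - <<'E'
from h import *
import pickle
D={c:robot.camera(c) for c in("scene","top")}
pickle.dump(D,open("D0.pkl","wb"))
def near(l,c,xy,f):
    return min(f(l,c),key=lambda r:np.hypot(*(np.array(r["xy"])-xy)))
for l,cs in (("wedge",((271,190),(308,225))),("packer",((306,177),(294,275)))):
    tips=[]
    for c,xy in zip(("scene","top"),cs):
        d=D[c];m=near(l,c,xy,robot.outline_of)
        mm=cv2.erode(m["pixels"].astype(np.uint8),np.ones((3,3)))
        ys,xs=np.nonzero(mm);P=depthpts(d,np.c_[xs,ys]);P=P[np.abs(P[:,2])<.06]
        A=np.c_[P[:,:2]-P[:,:2].mean(0),np.ones(len(P))];co=np.linalg.lstsq(A,P[:,2],rcond=None)[0]
        w,V=np.linalg.eigh(np.cov(P[:,:2].T)); 
        print(l,c,m["p"],len(P),"mean",P.mean(0).round(4),"plane",co.round(4),"axis",V[:,1].round(3),"sz",np.sqrt(12*w).round(4))
        ys,xs=np.nonzero(m["pixels"]);box=cv2.minAreaRect(np.c_[xs,ys].astype(np.float32));print(" box",np.round(cv2.boxPoints(box),1).tolist())
        b=onplane(d,np.c_[xs,ys],.01);rr=cv2.minAreaRect((b[:,:2]*1000).astype(np.float32));print(" plane rect mm",rr)
for l in("short_foot","corner","plate"):
    p=[robot.tip_of(l,c)[0]["xy"] for c in D]
    print(l,tri(D["scene"],p[0],D["top"],p[1]).round(4), [onplane(D[c],[q],.0 if l=="short_foot" else .042)[0].round(4) for c,q in zip(D,p)])
E
```

```text
wedge scene 0.56 361 mean [ 0.5625 -0.0572  0.0116] plane [-0.008  -0.13    0.0116] axis [0.039 0.999] sz [0.0392 0.102 ]
 box [[253.0, 180.5], [264.3999938964844, 170.60000610351562], [287.5, 197.0], [276.1000061035156, 206.89999389648438]]
 plane rect mm ((562.3681030273438, -58.806243896484375), (121.87928771972656, 51.625457763671875), 83.4941635131836)
wedge top 0.94 616 mean [ 0.5587 -0.0568  0.0102] plane [-0.0305 -0.1362  0.0102] axis [0.092 0.996] sz [0.0383 0.1022]
 box [[284.8999938964844, 231.60000610351562], [286.70001220703125, 214.10000610351562], [330.79998779296875, 218.5], [329.0, 236.0]]
 plane rect mm ((558.37109375, -56.39993667602539), (112.26858520507812, 44.67363739013672), 84.95111083984375)
packer scene 0.79 155 mean [ 0.4404 -0.0139  0.0126] plane [ 0.0491 -0.0053  0.0126] axis [0.163 0.987] sz [0.0237 0.0842]
 box [[295.3999938964844, 170.1999969482422], [302.70001220703125, 163.5], [320.3999938964844, 182.89999389648438], [313.0, 189.60000610351562]]
 plane rect mm ((438.067626953125, -18.56475830078125), (96.1224365234375, 34.77553176879883), 79.86210632324219)
packer top 0.92 331 mean [ 0.435  -0.0203  0.0118] plane [0.0199 0.0064 0.0118] axis [0.166 0.986] sz [0.0249 0.0824]
 box [[274.79998779296875, 277.1000061035156], [276.8999938964844, 264.79998779296875], [312.1000061035156, 270.70001220703125], [310.0, 283.0]]
 plane rect mm ((435.1661071777344, -20.797992706298828), (89.59356689453125, 31.22115707397461), 81.04227447509766)
short_foot [0.5747 0.0685 0.002 ] [array([0.5734, 0.068 , 0.    ]), array([0.5752, 0.0681, 0.    ])]
corner [0.5792 0.0611 0.0293] [array([0.581 , 0.0717, 0.042 ]), array([0.5822, 0.0567, 0.042 ])]
plate [0.5221 0.1461 0.0426] [array([0.5233, 0.1442, 0.042 ]), array([0.5206, 0.1478, 0.042 ])]
```

```bash
python3 - <<'E'
from h import *
import pickle
D=pickle.load(open("D0.pkl","rb"))
t=D["top"]
P=depthpts(t,[[262,222],[255,255],[245,275],[215,260],[240,275]]);print(P.round(4))
# plate corners: (+x,-y) low, (-x,-y) mid
a=onplane(t,[[270.5,209.3]],.0385)[0];b=onplane(t,[[249.2,287]],.044)[0];print(a,b,np.linalg.norm(a-b))
ux=(a-b)[:2];ux/=np.linalg.norm(ux);uy=np.array([-ux[1],ux[0]])
print("ux",ux,"uy",uy)
C=(a+b)[:2]/2+85*.001*uy
for n,o in(("plate",(0,0)),("foot",(75,-60)),("corner",(83,-70)),("column",(75,60))): 
    X=C+o[0]/1e3*ux+o[1]/1e3*uy; print(n,X.round(4))
for c in D:
    im=cv2.cvtColor(D[c]["color"],cv2.COLOR_RGB2BGR).copy();im=cv2.resize(im,None,fx=4,fy=4,interpolation=cv2.INTER_CUBIC)
    def dr(Xs,col):
        p=((proj(D[c],Xs)+.5)*4-.5).round().astype(int);cv2.polylines(im,[p.reshape(-1,1,2)],True,col,1)
    def pl(x,y,z): X=C+x/1e3*ux+y/1e3*uy;return [X[0],X[1],z]
    dr([pl(100,-85,.039),pl(-100,-85,.044),pl(-100,85,.049),pl(100,85,.044)],(0,255,0))
    dr([pl(75,-60,.001)],(0,0,255))
    th=np.deg2rad(84.9);w=np.array([np.cos(th),np.sin(th)]);n=np.array([-w[1],w[0]]);W=np.array([.5595,-.0565])
    def wp(x,y,z): X=W+x*w+y*n;return [X[0],X[1],z]
    dr([wp(.055,.022,.003),wp(.055,-.022,.003),wp(-.055,-.022,.0185),wp(-.055,.022,.0185)],(0,0,255))
    x,y=(proj(D[c],[pl(75,-60,0)])[0]*4).astype(int)
    cv2.imwrite(f"pics/ov_{c}.png",im[max(0,y-250):y+250,max(0,x-380):x+380])
E
```

```text
[[0.563  0.0594 0.0367]
 [0.4815 0.0754 0.0429]
 [0.4327 0.099  0.0453]
 [0.4682 0.1727 0.0454]
 [0.4325 0.1112 0.0447]]
[0.59462608 0.03878239 0.0385    ] [0.40367851 0.08845265 0.044     ] 0.19737871451774966
ux [ 0.96779301 -0.25174726] uy [0.25174726 0.96779301]
plate [0.5206 0.1459]
foot [0.578  0.0689]
corner [0.5833 0.0572]
column [0.6082 0.1851]
```

View pics/ov_top.png

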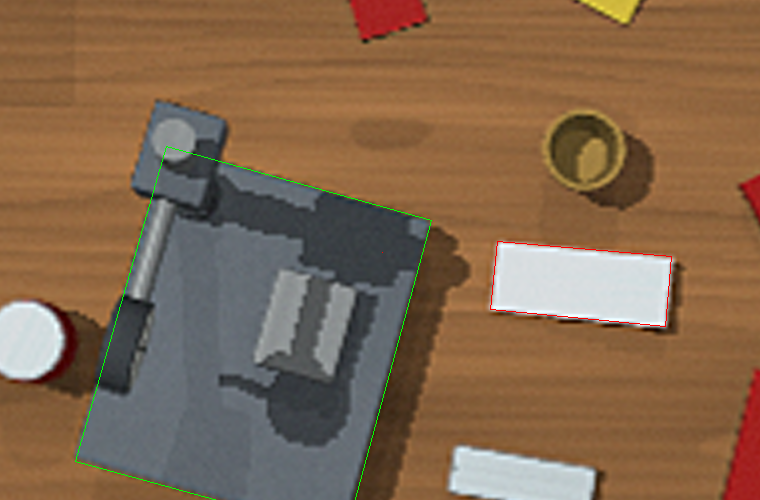

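View pics/ov_scene.png

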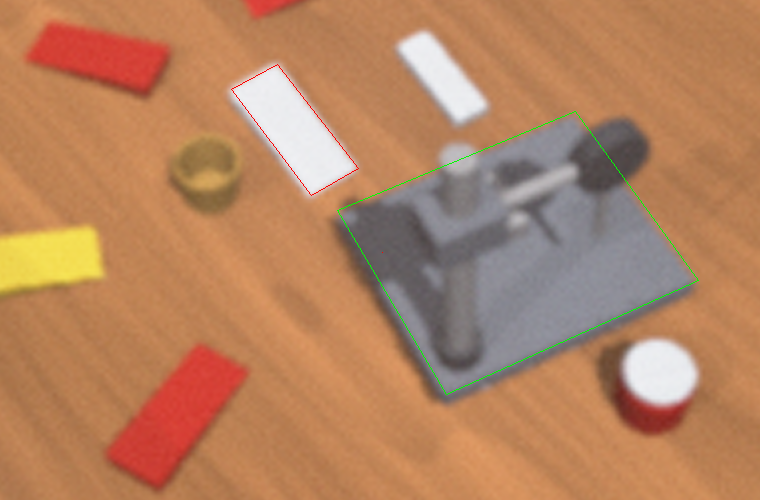

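The overlays fit within about 1.5 mm. The chosen piece slopes down towards +y, so its toe faces the foot, and it is the wedge. The packer is flat. I'll lift first to clear the column, then go behind the tail.

```bash
cat >> h.py <<'E'
from scipy.spatial.transform import Rotation as Ro
def delta(target,yaw=None):
    """yaw: world angle of tool x with the tool down"""
    o=robot.get_obs();R=Ro.from_quat(o["tool_rot"])
    d=R.inv().apply(np.array(target)-o["position"])*100
    if yaw is None: rv=np.zeros(3)
    else:
        x=np.array([np.cos(yaw),np.sin(yaw),0]);z=np.array([0,0,-1.]);T=Ro.from_matrix(np.c_[x,np.cross(z,x),z]);rv=(R.inv()*T).as_rotvec()
    print("delta cm",d.round(2),"rot",rv.round(4),"| pos",o["position"].round(4),"t",o["time"],"F",o["ft_force"].round(2))
E
python3 -c "
from h import *
delta([.552,-.141,.36],np.deg2rad(84.9))"
```

```text
delta cm [-56.05 -52.26 -13.75] rot [-0.    -0.     1.229] | pos [0.261  0.5679 0.2225] t 1.5 F [-0.59  0.65 -0.76]
```

send_rows([
  {"tz": -4},
  {"tz": -8},
  {"tz": -12},
  {"tz": -14},
  {"tz": -14},
], claw=1.0)

```text
schema error: expected keys tx, ty, tz, rx, ry, rz
```

```bash
python3 -c "
from h import *
delta([.552,-.141,.36],np.deg2rad(84.9))"
```

```text
delta cm [-56.05 -52.26 -13.75] rot [-0.    -0.     1.229] | pos [0.261  0.5679 0.2225] t 1.5 F [-0.59  0.65 -0.76]
```

send_rows([
  {"tx": 0, "ty": 0, "tz": -4, "rx": 0, "ry": 0, "rz": 0},
  {"tx": 0, "ty": 0, "tz": -8, "rx": 0, "ry": 0, "rz": 0},
  {"tx": 0, "ty": 0, "tz": -12, "rx": 0, "ry": 0, "rz": 0},
  {"tx": 0, "ty": 0, "tz": -14, "rx": 0, "ry": 0, "rz": 0},
  {"tx": 0, "ty": 0, "tz": -14, "rx": 0, "ry": 0, "rz": 0},
], claw=1.0)

```text
time: 1.92
position: [0.2626, 0.5704, 0.3696]
tool_rot: [0.214, 0.977, 0.006, 0.003]
ft_force: [-0.0, 1.2, 0.7]
grip_width: 0.0617
```

```bash
python3 -c "
from h import *
delta([.552,-.141,.36],np.deg2rad(84.9))"
```

```text
delta cm [-56.   -52.57   0.4 ] rot [ 0.0129 -0.006   1.2291] | pos [0.2626 0.5704 0.3696] t 1.9167 F [-0.04  1.23  0.72]
```

send_rows([
  {"tx": -2.8, "ty": -2.6, "tz": 0, "rx": 0, "ry": 0, "rz": 0.06},
  {"tx": -5.6, "ty": -5.2, "tz": 0, "rx": 0, "ry": 0, "rz": 0.12},
  {"tx": -8.4, "ty": -7.8, "tz": 0, "rx": 0, "ry": 0, "rz": 0.18},
  {"tx": -11.2, "ty": -10.4, "tz": 0, "rx": 0, "ry": 0, "rz": 0.24},
  {"tx": -14, "ty": -13, "tz": 0, "rx": 0, "ry": 0, "rz": 0.3},
])

```text
time: 2.33
position: [0.3336, 0.3894, 0.3615]
tool_rot: [0.358, 0.934, -0.001, -0.0]
ft_force: [0.9, -0.3, 0.1]
grip_width: 0.0286
```

```bash
python3 -c "
from h import *
delta([.552,-.141,.36],np.deg2rad(84.9))"
```

```text
delta cm [-51.72 -24.8    0.19] rot [-1.700e-03  7.000e-04  9.268e-01] | pos [0.3336 0.3894 0.3615] t 2.3333 F [ 0.85 -0.32  0.11]
```

send_rows([
  {"tx": -3.4, "ty": -1.7, "tz": 0, "rx": 0, "ry": 0, "rz": 0.06},
  {"tx": -6.8, "ty": -3.4, "tz": 0, "rx": 0, "ry": 0, "rz": 0.12},
  {"tx": -10.2, "ty": -5.1, "tz": 0, "rx": 0, "ry": 0, "rz": 0.18},
  {"tx": -13.6, "ty": -6.8, "tz": 0, "rx": 0, "ry": 0, "rz": 0.24},
  {"tx": -17, "ty": -8.4, "tz": 0, "rx": 0, "ry": 0, "rz": 0.31},
])

```text
time: 2.75
position: [0.404, 0.2134, 0.3618]
tool_rot: [0.498, 0.867, -0.001, -0.001]
ft_force: [1.7, -0.4, 0.1]
grip_width: 0.0107
```

```bash
python3 -c "
from h import *
delta([.552,-.141,.36],np.deg2rad(84.9))"
```

```text
delta cm [-38.07  -5.03   0.17] rot [-1.500e-03  1.000e-04  6.161e-01] | pos [0.404  0.2134 0.3618] t 2.75 F [ 1.73 -0.44  0.07]
```

send_rows([
  {"tx": -3.7, "ty": -0.5, "tz": 0, "rx": 0, "ry": 0, "rz": 0.06},
  {"tx": -7.4, "ty": -1, "tz": 0, "rx": 0, "ry": 0, "rz": 0.12},
  {"tx": -11.1, "ty": -1.5, "tz": 0, "rx": 0, "ry": 0, "rz": 0.18},
  {"tx": -14.8, "ty": -2, "tz": 0, "rx": 0, "ry": 0, "rz": 0.24},
  {"tx": -18.5, "ty": -2.5, "tz": 0, "rx": 0, "ry": 0, "rz": 0.31},
])

```text
time: 3.17
position: [0.4761, 0.0413, 0.3618]
tool_rot: [0.627, 0.779, -0.0, -0.001]
ft_force: [0.5, 0.0, 0.4]
grip_width: 0.0105
```

```bash
python3 -c "
from h import *
delta([.552,-.141,.36],np.deg2rad(84.9))"
```

```text
delta cm [-19.43   3.49   0.16] rot [-0.0013 -0.0004  0.3057] | pos [0.4761 0.0413 0.3618] t 3.1667 F [0.47 0.03 0.37]
```

send_rows([
  {"tx": -3.8, "ty": 0.7, "tz": 0, "rx": 0, "ry": 0, "rz": 0.06},
  {"tx": -7.6, "ty": 1.4, "tz": 0, "rx": 0, "ry": 0, "rz": 0.12},
  {"tx": -11.4, "ty": 2.1, "tz": 0, "rx": 0, "ry": 0, "rz": 0.18},
  {"tx": -15.2, "ty": 2.8, "tz": 0, "rx": 0, "ry": 0, "rz": 0.24},
  {"tx": -19.0, "ty": 3.4, "tz": 0, "rx": 0, "ry": 0, "rz": 0.305},
])

```text
time: 3.58
position: [0.551, -0.1367, 0.3615]
tool_rot: [0.738, 0.675, -0.0, -0.001]
ft_force: [0.3, 0.6, 1.2]
grip_width: 0.0099
```

```bash
python3 -c "
from h import *
delta([.552,-.141,.005],np.deg2rad(84.9))"
```

```text
delta cm [-0.45  0.19 35.65] rot [-0.0015 -0.0008  0.0006] | pos [ 0.551  -0.1367  0.3615] t 3.5833 F [0.31 0.57 1.21]
```

send_rows([
  {"tx": -0.2, "ty": 0, "tz": 4, "rx": 0, "ry": 0, "rz": 0},
  {"tx": -0.4, "ty": 0.2, "tz": 8, "rx": 0, "ry": 0, "rz": 0},
  {"tx": -0.6, "ty": 0.2, "tz": 12, "rx": 0, "ry": 0, "rz": 0},
  {"tx": -0.6, "ty": 0.2, "tz": 16, "rx": 0, "ry": 0, "rz": 0},
  {"tx": -0.6, "ty": 0.2, "tz": 20, "rx": 0, "ry": 0, "rz": 0},
])

```text
time: 4.0
position: [0.5516, -0.1411, 0.1602]
tool_rot: [0.737, 0.676, -0.0, -0.0]
ft_force: [0.3, -0.7, -0.6]
grip_width: 0.0102
```

send_rows([
  {"tx": 0, "ty": 0, "tz": 4, "rx": 0, "ry": 0, "rz": 0},
  {"tx": 0, "ty": 0, "tz": 8, "rx": 0, "ry": 0, "rz": 0},
  {"tx": 0, "ty": 0, "tz": 11, "rx": 0, "ry": 0, "rz": 0},
  {"tx": 0, "ty": 0, "tz": 12, "rx": 0, "ry": 0, "rz": 0},
  {"tx": 0, "ty": 0, "tz": 12, "rx": 0, "ry": 0, "rz": 0},
])

```text
time: 4.42
position: [0.55, -0.14, 0.0394]
tool_rot: [0.737, 0.676, -0.001, -0.003]
ft_force: [0.6, -0.4, 0.0]
grip_width: 0.0102
```

```bash
cat > look.py <<'E'
from h import *
import sys
n=sys.argv[1]
for c,(x,y) in (("top",(285,225)),("scene",(285,200))):
    d=robot.camera(c);im=cv2.cvtColor(d["color"],cv2.COLOR_RGB2BGR)
    cv2.imwrite(f"pics/{n}_{c}.png",cv2.resize(im[y-62:y+63,x-90:x+90],None,fx=4,fy=4,interpolation=cv2.INTER_CUBIC))
E
python3 look.py a; python3 -c "
from h import *
delta([.552,-.141,.005],np.deg2rad(84.9))"
```

```text
delta cm [ 0.03 -0.11  3.81] rot [0.0008 0.0003 0.004 ] | pos [ 0.553  -0.1414  0.0431] t 4.5167 F [0.53 0.3  0.6 ]
```

View pics/a_top.png

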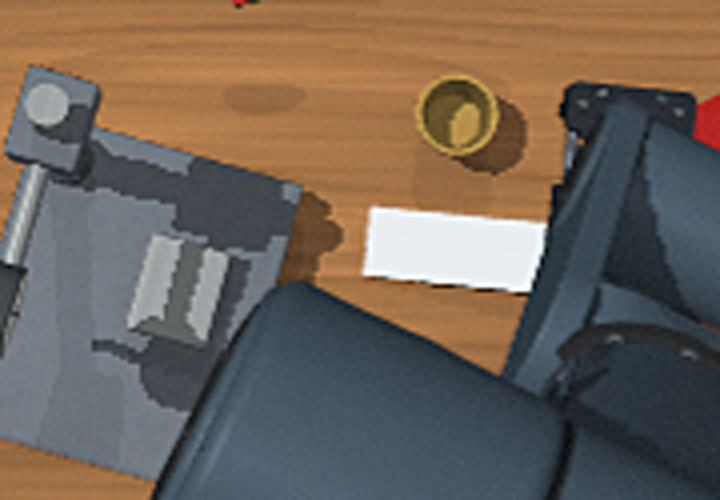

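View pics/a_scene.png

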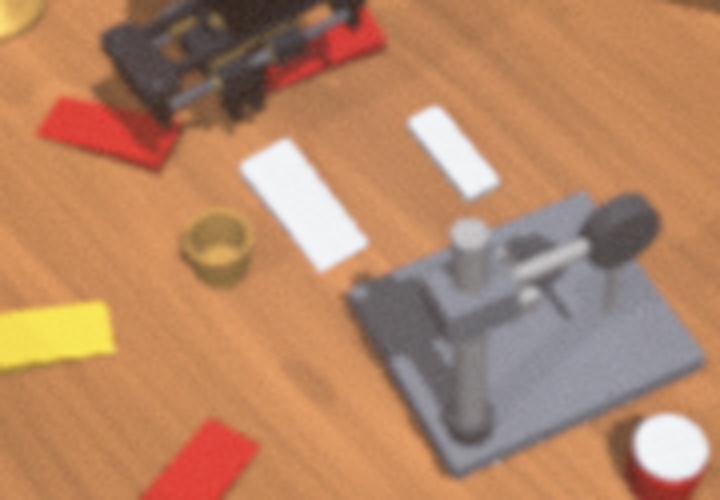

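The top view shows the wedge toe at crop (368,242) and the fingers behind the tail; in the scene view the tips are at crop (245,100), clear of everything. I'll lower to 6 mm and push.

send_rows([
  {"tx": 0, "ty": 0, "tz": 2, "rx": 0, "ry": 0, "rz": 0},
  {"tx": 0, "ty": -0.1, "tz": 3.3, "rx": 0, "ry": 0, "rz": 0},
  {"tx": 0, "ty": -0.1, "tz": 3.7, "rx": 0, "ry": 0, "rz": 0},
  {"tx": 0, "ty": -0.1, "tz": 3.7, "rx": 0, "ry": 0, "rz": 0},
  {"tx": 0, "ty": -0.1, "tz": 3.7, "rx": 0, "ry": 0, "rz": 0},
])

```text
time: 4.93
position: [0.5527, -0.1416, 0.0073]
tool_rot: [0.736, 0.676, 0.001, 0.001]
ft_force: [0.5, 1.2, -0.0]
grip_width: 0.0101
```

```bash
python3 -c "
from h import *
delta([.552,-.141,.006],np.deg2rad(84.9))"
```

```text
delta cm [ 0.05 -0.08  0.12] rot [0.003  0.0011 0.0041] | pos [ 0.5527 -0.1416  0.0073] t 4.9333 F [ 0.45  1.2  -0.03]
```

send_rows([
  {"tx": 0.6, "ty": 0, "tz": 0, "rx": 0, "ry": 0, "rz": 0},
  {"tx": 1.1, "ty": 0, "tz": 0, "rx": 0, "ry": 0, "rz": 0},
  {"tx": 1.5, "ty": 0, "tz": 0, "rx": 0, "ry": 0, "rz": 0},
  {"tx": 1.8, "ty": 0, "tz": 0, "rx": 0, "ry": 0, "rz": 0},
  {"tx": 2.1, "ty": 0, "tz": 0, "rx": 0, "ry": 0, "rz": 0},
])

```text
time: 5.35
position: [0.5538, -0.1199, 0.006]
tool_rot: [0.736, 0.677, 0.0, 0.001]
ft_force: [-0.3, -1.2, 1.1]
grip_width: 0.0098
```

send_rows([
  {"tx": 0.5, "ty": 0.03, "tz": 0, "rx": 0, "ry": 0, "rz": 0},
  {"tx": 1.0, "ty": 0.06, "tz": 0, "rx": 0, "ry": 0, "rz": 0},
  {"tx": 1.5, "ty": 0.1, "tz": 0, "rx": 0, "ry": 0, "rz": 0},
  {"tx": 2.0, "ty": 0.13, "tz": 0, "rx": 0, "ry": 0, "rz": 0},
  {"tx": 2.5, "ty": 0.16, "tz": 0, "rx": 0, "ry": 0, "rz": 0},
])

```text
time: 5.77
position: [0.557, -0.0948, 0.0055]
tool_rot: [0.736, 0.676, -0.0, -0.0]
ft_force: [-0.8, -2.1, 0.5]
grip_width: 0.01
```

send_rows([
  {"tx": 0.5, "ty": 0.03, "tz": 0, "rx": 0, "ry": 0, "rz": 0},
  {"tx": 1.0, "ty": 0.06, "tz": 0, "rx": 0, "ry": 0, "rz": 0},
  {"tx": 1.5, "ty": 0.1, "tz": 0, "rx": 0, "ry": 0, "rz": 0},
  {"tx": 2.0, "ty": 0.13, "tz": 0, "rx": 0, "ry": 0, "rz": 0},
  {"tx": 2.5, "ty": 0.16, "tz": 0, "rx": 0, "ry": 0, "rz": 0},
])

```text
time: 6.18
position: [0.5607, -0.07, 0.0055]
tool_rot: [0.736, 0.676, -0.0, -0.0]
ft_force: [-0.0, -1.2, 1.6]
grip_width: 0.01
```

```bash
python3 look.py b; python3 -c "
from h import *
delta([.552,-.141,.006],np.deg2rad(84.9))"
```

```text
delta cm [-7.21 -0.24 -0.06] rot [-0.0007 -0.0006  0.0047] | pos [ 0.5605 -0.0694  0.0054] t 6.2833 F [ 0.42 -0.2  -0.66]
```

View pics/b_scene.png

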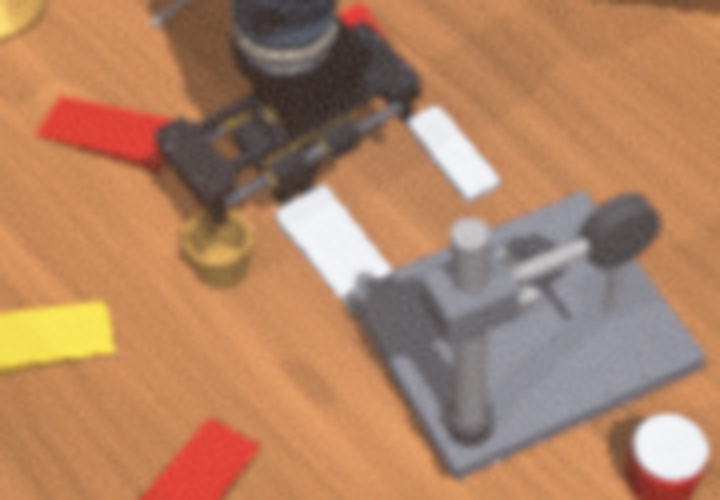

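View pics/b_top.png

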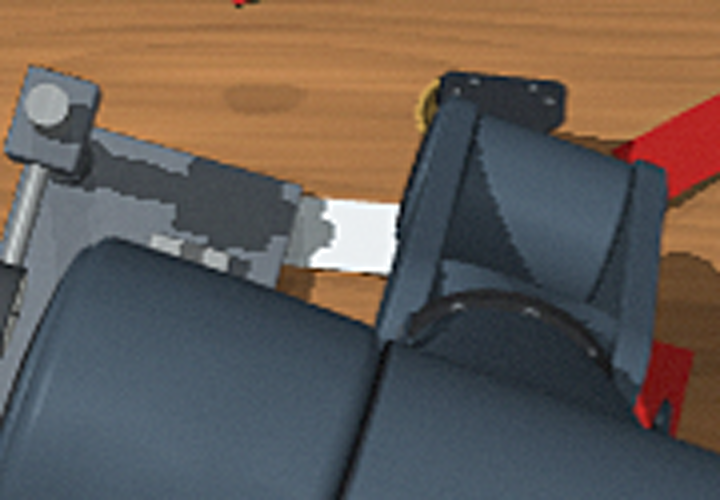

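```bash
python3 - <<'E'
from h import *
d=robot.camera("top")
g=d["color"].astype(int)
for col in (282,285,288,291):
    c=g[200:245,col].sum(1); 
    print(col,c.tolist()[5:38])
    r=np.nonzero(g[200:245,col,2]>150)[0]+200
    if len(r): print(r.min()-.5,r.max()+.5,onplane(d,[[col,r.min()-.5],[col,r.max()+.5]],.007).round(4).tolist())
E
```

```text
282 [351, 360, 360, 353, 332, 336, 341, 368, 699, 730, 716, 715, 716, 712, 715, 714, 715, 714, 718, 709, 718, 716, 713, 719, 733, 690, 329, 314, 312, 323, 360, 367, 360]
212.5 230.5 [[0.5896, 0.0093, 0.007], [0.544, 0.0089, 0.007]]
285 [344, 359, 364, 355, 339, 326, 336, 357, 586, 745, 721, 719, 714, 715, 713, 717, 715, 712, 715, 718, 716, 714, 713, 718, 732, 758, 194, 329, 313, 328, 330, 360, 369]
212.5 230.5 [[0.5897, 0.0017, 0.007], [0.5441, 0.0013, 0.007]]
288 [345, 356, 362, 349, 353, 329, 341, 352, 486, 753, 724, 715, 716, 715, 715, 716, 717, 716, 713, 713, 713, 718, 717, 718, 727, 760, 302, 286, 322, 340, 340, 360, 380]
213.5 230.5 [[0.5873, -0.0059, 0.007], [0.5441, -0.0063, 0.007]]
291 [343, 352, 351, 357, 361, 347, 341, 356, 384, 756, 727, 717, 718, 724, 721, 726, 727, 729, 722, 723, 725, 738, 747, 727, 751, 734, 466, 135, 181, 180, 129, 135, 149]
213.5 231.5 [[0.5874, -0.0135, 0.007], [0.5417, -0.0139, 0.007]]
```

send_rows([
  {"tx": 0.5, "ty": 0.03, "tz": 0, "rx": 0, "ry": 0, "rz": 0},
  {"tx": 1.0, "ty": 0.06, "tz": 0, "rx": 0, "ry": 0, "rz": 0},
  {"tx": 1.4, "ty": 0.1, "tz": 0, "rx": 0, "ry": 0, "rz": 0},
  {"tx": 1.7, "ty": 0.12, "tz": 0, "rx": 0, "ry": 0, "rz": 0},
  {"tx": 2.0, "ty": 0.14, "tz": 0, "rx": 0, "ry": 0, "rz": 0},
])

```text
time: 6.75
position: [0.5644, -0.0524, 0.0059]
tool_rot: [0.736, 0.677, -0.001, 0.002]
ft_force: [-1.0, -6.2, 1.2]
grip_width: 0.01
```

send_rows([
  {"tx": 0.3, "ty": 0.02, "tz": 0, "rx": 0, "ry": 0, "rz": 0},
  {"tx": 0.6, "ty": 0.04, "tz": 0, "rx": 0, "ry": 0, "rz": 0},
  {"tx": 0.9, "ty": 0.06, "tz": 0, "rx": 0, "ry": 0, "rz": 0},
  {"tx": 1.2, "ty": 0.08, "tz": 0, "rx": 0, "ry": 0, "rz": 0},
  {"tx": 1.5, "ty": 0.1, "tz": 0, "rx": 0, "ry": 0, "rz": 0},
])

```text
time: 7.17
position: [0.5665, -0.0369, 0.0057]
tool_rot: [0.736, 0.677, -0.0, 0.001]
ft_force: [-0.5, -5.3, 0.1]
grip_width: 0.0102
```

```bash
python3 look.py c; python3 -c "
from h import *
delta([.552,-.141,.006],np.deg2rad(84.9))"
```

```text
delta cm [-10.58  -0.55  -0.03] rot [0.0007 0.0007 0.0045] | pos [ 0.5664 -0.0361  0.0057] t 7.2667 F [ 0.6  -2.31 -0.19]
```

View pics/c_scene.png

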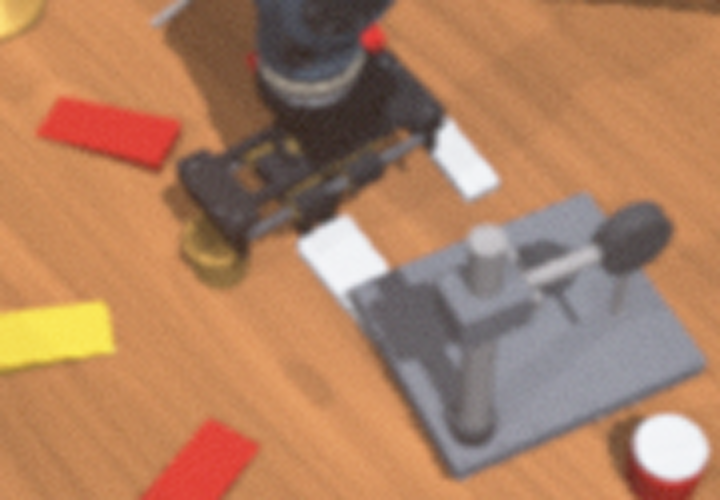

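The stand is rising: in the scene crop the column top moved from (470,232) to (487,238). I continue gently and watch the force.

send_rows([
  {"tx": 0.2, "ty": 0.01, "tz": 0, "rx": 0, "ry": 0, "rz": 0},
  {"tx": 0.4, "ty": 0.02, "tz": 0, "rx": 0, "ry": 0, "rz": 0},
  {"tx": 0.6, "ty": 0.03, "tz": 0, "rx": 0, "ry": 0, "rz": 0},
  {"tx": 0.8, "ty": 0.04, "tz": 0, "rx": 0, "ry": 0, "rz": 0},
  {"tx": 0.9, "ty": 0.05, "tz": 0, "rx": 0, "ry": 0, "rz": 0},
])

```text
time: 7.68
position: [0.5672, -0.0267, 0.0055]
tool_rot: [0.736, 0.676, -0.0, -0.0]
ft_force: [-0.3, -3.8, -0.3]
grip_width: 0.0104
```

send_rows([
  {"tx": 0.05, "ty": 0, "tz": 0, "rx": 0, "ry": 0, "rz": 0},
  {"tx": 0.1, "ty": 0, "tz": 0, "rx": 0, "ry": 0, "rz": 0},
  {"tx": 0.15, "ty": 0, "tz": 0, "rx": 0, "ry": 0, "rz": 0},
])

```text
time: 7.93
position: [0.5674, -0.0254, 0.0055]
tool_rot: [0.736, 0.676, -0.0, -0.0]
ft_force: [-0.2, -4.1, -0.1]
grip_width: 0.0103
```

send_rows([
  {"tx": 0.05, "ty": 0, "tz": 0, "rx": 0, "ry": 0, "rz": 0},
  {"tx": 0.1, "ty": 0, "tz": 0, "rx": 0, "ry": 0, "rz": 0},
  {"tx": 0.15, "ty": 0, "tz": 0, "rx": 0, "ry": 0, "rz": 0},
])

```text
time: 8.18
position: [0.5675, -0.024, 0.0055]
tool_rot: [0.737, 0.676, -0.0, -0.0]
ft_force: [-0.1, -3.9, -0.2]
grip_width: 0.0101
```

send_rows([
  {"tx": 0.05, "ty": 0, "tz": 0, "rx": 0, "ry": 0, "rz": 0},
  {"tx": 0.1, "ty": 0, "tz": 0, "rx": 0, "ry": 0, "rz": 0},
  {"tx": 0.15, "ty": 0, "tz": 0, "rx": 0, "ry": 0, "rz": 0},
])

```text
time: 8.43
position: [0.5677, -0.0224, 0.0055]
tool_rot: [0.737, 0.676, -0.0, -0.0]
ft_force: [-0.2, -4.1, -0.4]
grip_width: 0.0095
```

send_rows([
  {"tx": 0.05, "ty": 0, "tz": 0, "rx": 0, "ry": 0, "rz": 0},
  {"tx": 0.1, "ty": 0, "tz": 0, "rx": 0, "ry": 0, "rz": 0},
  {"tx": 0.15, "ty": 0, "tz": 0, "rx": 0, "ry": 0, "rz": 0},
])

```text
time: 8.68
position: [0.5678, -0.021, 0.0055]
tool_rot: [0.736, 0.676, -0.0, -0.0]
ft_force: [0.2, -3.8, -0.9]
grip_width: 0.0102
```

```bash
cat > st.py <<'E'
from h import *
import sys
# stand tilt from plate depth fit in scene
for c in("scene","top"):
    d=robot.camera(c)
    m=robot.outline_of("stand",c)[0]["pixels"]
    ys,xs=np.nonzero(cv2.erode(m.astype(np.uint8),np.ones((3,3))));P=depthpts(d,np.c_[xs,ys])
    P=P[(P[:,2]>.025)&(P[:,2]<.055)]
    C=np.array([.5206,.1459])
    for _ in range(3):
        A=np.c_[P[:,:2]-C,np.ones(len(P))];co=np.linalg.lstsq(A,P[:,2],rcond=None)[0];P=P[abs(A@co-P[:,2])<.004]
    # lean: drop along diagonal toward short foot
    ux=np.array([.968,-.252]);uy=np.array([.252,.968]);v=ux*60+uy*-75;v/=np.linalg.norm(v)
    print(c,len(P),"grad",co.round(4),"lean",round(-co[:2]@v,4))
E
python3 st.py;python3 look.py d
```

```text
scene 2266 grad [-0.0001 -0.0019  0.0449] lean -0.0017
top 1799 grad [0.0017 0.001  0.0437] lean 0.0003
```

View pics/d_scene.png

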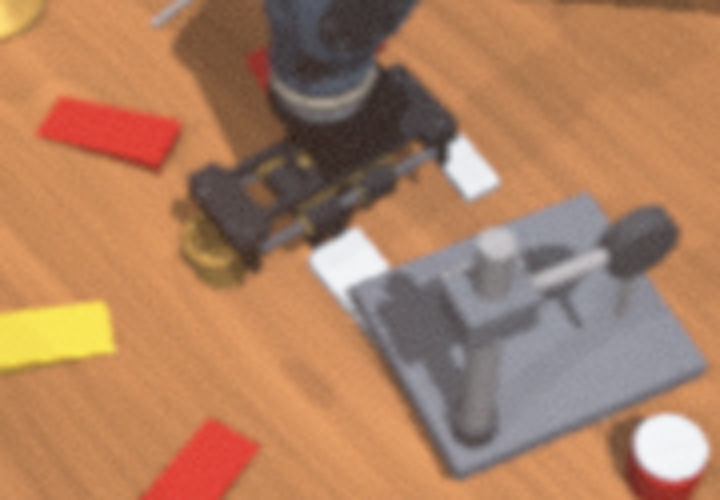

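send_rows([
  {"tx": 0.05, "ty": 0, "tz": 0, "rx": 0, "ry": 0, "rz": 0},
  {"tx": 0.1, "ty": 0, "tz": 0, "rx": 0, "ry": 0, "rz": 0},
  {"tx": 0.15, "ty": 0, "tz": 0, "rx": 0, "ry": 0, "rz": 0},
])

```text
time: 9.23
position: [0.5681, -0.0204, 0.0056]
tool_rot: [0.736, 0.677, -0.0, 0.001]
ft_force: [-0.7, -7.9, 0.2]
grip_width: 0.0101
```

send_rows([
  {"tx": 0.05, "ty": 0, "tz": 0, "rx": 0, "ry": 0, "rz": 0},
  {"tx": 0.1, "ty": 0, "tz": 0, "rx": 0, "ry": 0, "rz": 0},
])

```text
time: 9.4
position: [0.5682, -0.0201, 0.0056]
tool_rot: [0.736, 0.677, -0.001, 0.001]
ft_force: [-1.8, -10.8, -0.4]
grip_width: 0.01
```

```bash
python3 st.py; python3 -c "
from h import *
delta([.552,-.141,.006],np.deg2rad(84.9))"
```

```text
scene 2334 grad [-0.0018 -0.0027  0.0449] lean -0.0017
top 1799 grad [-0.004   0.0011  0.0439] lean 0.0027
delta cm [-1.218e+01 -6.100e-01 -1.000e-02] rot [0.0005 0.0021 0.0052] | pos [ 0.5682 -0.0201  0.0057] t 9.6 F [-1.98 -9.21  0.54]
```

The force is climbing while the motion stalls, so the wedge is jamming. I push a little further to seat it.

send_rows([
  {"tx": 0.1, "ty": 0, "tz": 0, "rx": 0, "ry": 0, "rz": 0},
  {"tx": 0.2, "ty": 0, "tz": 0, "rx": 0, "ry": 0, "rz": 0},
  {"tx": 0.2, "ty": 0, "tz": 0, "rx": 0, "ry": 0, "rz": 0},
])

```text
time: 9.85
position: [0.5686, -0.0194, 0.0057]
tool_rot: [0.736, 0.677, -0.001, 0.002]
ft_force: [-1.7, -14.0, -0.9]
grip_width: 0.0101
```

send_rows([
  {"tx": 0.1, "ty": 0, "tz": 0, "rx": 0, "ry": 0, "rz": 0},
  {"tx": 0.2, "ty": 0, "tz": 0, "rx": 0, "ry": 0, "rz": 0},
  {"tx": 0.2, "ty": 0, "tz": 0, "rx": 0, "ry": 0, "rz": 0},
])

```text
time: 10.1
position: [0.5689, -0.019, 0.0058]
tool_rot: [0.735, 0.678, -0.002, 0.003]
ft_force: [-3.2, -18.7, -0.5]
grip_width: 0.0106
```

send_rows([
  {"tx": -0.8, "ty": 0, "tz": 0, "rx": 0, "ry": 0, "rz": 0},
  {"tx": -1.6, "ty": 0, "tz": 0, "rx": 0, "ry": 0, "rz": 0},
  {"tx": -2.4, "ty": 0, "tz": 0, "rx": 0, "ry": 0, "rz": 0},
  {"tx": -3, "ty": 0, "tz": 0, "rx": 0, "ry": 0, "rz": 0},
  {"tx": -3, "ty": 0, "tz": 0, "rx": 0, "ry": 0, "rz": 0},
], claw=0)

```text
time: 10.52
position: [0.5659, -0.0452, 0.0056]
tool_rot: [0.737, 0.676, 0.0, 0.0]
ft_force: [0.5, -0.8, -0.5]
grip_width: 0.0009
```

send_rows([
  {"tx": 0, "ty": 0, "tz": -3, "rx": 0, "ry": 0, "rz": 0},
  {"tx": 0, "ty": 0, "tz": -6, "rx": 0, "ry": 0, "rz": 0},
  {"tx": 0, "ty": 0, "tz": -9, "rx": 0, "ry": 0, "rz": 0},
  {"tx": 0, "ty": 0, "tz": -10, "rx": 0, "ry": 0, "rz": 0},
  {"tx": 0, "ty": 0, "tz": -10, "rx": 0, "ry": 0, "rz": 0},
])

```text
time: 10.93
position: [0.5679, -0.0444, 0.1084]
tool_rot: [0.736, 0.677, 0.002, 0.003]
ft_force: [-1.0, 0.1, 0.7]
grip_width: 0.0003
```

```bash
python3 st.py; python3 look.py e;python3 -c "
from h import *
delta([.5825,.055,.1],np.deg2rad(84.9))"
```

```text
scene 2320 grad [ 0.0003 -0.0016  0.0449] lean -0.0016
top 3912 grad [-0.0017 -0.0009  0.0437] lean -0.0001
delta cm [10.02  0.94  0.39] rot [-0.0035 -0.0007  0.004 ] | pos [ 0.5646 -0.044   0.1038] t 11.2333 F [-0.85 -0.21  0.62]
```

View pics/e_scene.png

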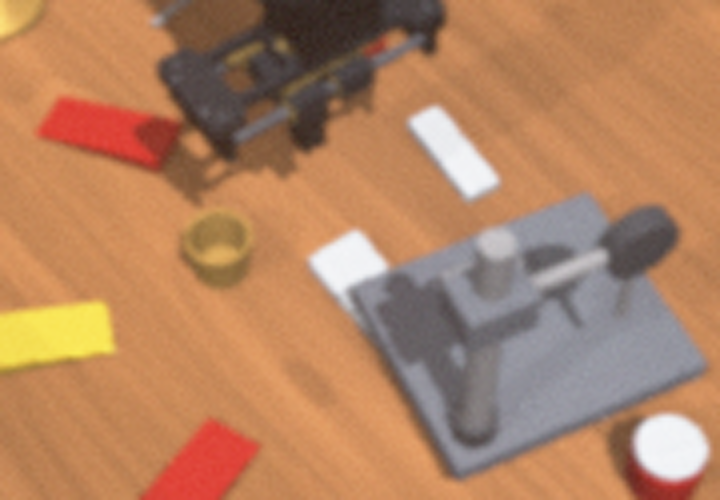

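View pics/e_top.png

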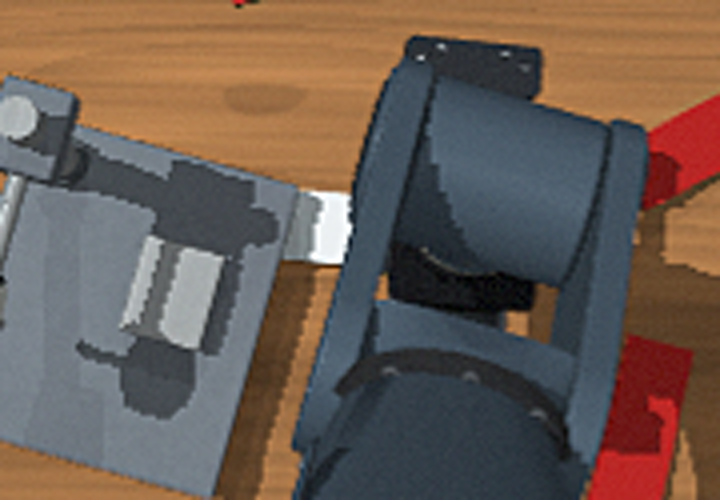

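The lean now reads about 0 in both views with the hand off, and the wedge sits under the corner (scene crop 350,270; top crop 325,228). Now I press.

send_rows([
  {"tx": 2.5, "ty": 0.2, "tz": 0, "rx": 0, "ry": 0, "rz": 0},
  {"tx": 5, "ty": 0.5, "tz": 0, "rx": 0, "ry": 0, "rz": 0},
  {"tx": 7.5, "ty": 0.7, "tz": 0, "rx": 0, "ry": 0, "rz": 0},
  {"tx": 10, "ty": 0.9, "tz": 0.4, "rx": 0, "ry": 0, "rz": 0},
  {"tx": 10, "ty": 0.9, "tz": 0.4, "rx": 0, "ry": 0, "rz": 0},
])

```text
time: 11.65
position: [0.5825, 0.0585, 0.0998]
tool_rot: [0.735, 0.678, -0.0, -0.002]
ft_force: [-0.4, -0.1, -0.9]
grip_width: 0.0003
```

send_rows([
  {"tx": 0, "ty": 0, "tz": 2, "rx": 0, "ry": 0, "rz": 0},
  {"tx": 0, "ty": 0, "tz": 3.5, "rx": 0, "ry": 0, "rz": 0},
  {"tx": 0, "ty": 0, "tz": 4.5, "rx": 0, "ry": 0, "rz": 0},
  {"tx": 0, "ty": 0, "tz": 4.5, "rx": 0, "ry": 0, "rz": 0},
])

```text
time: 11.98
position: [0.581, 0.0543, 0.0536]
tool_rot: [0.737, 0.676, -0.002, -0.002]
ft_force: [-0.6, 1.2, -1.2]
grip_width: 0.0006
```

```bash
python3 -c "
from h import *
delta([.5825,.055,.044],np.deg2rad(84.9))"
```

```text
delta cm [0.09 0.15 0.96] rot [-0.0063  0.0001  0.0037] | pos [0.581  0.0543 0.0536] t 11.9833 F [-0.59  1.16 -1.18]
```

send_rows([
  {"tx": 0, "ty": 0, "tz": 0.3, "rx": 0, "ry": 0, "rz": 0},
  {"tx": 0, "ty": 0, "tz": 0.6, "rx": 0, "ry": 0, "rz": 0},
  {"tx": 0, "ty": 0, "tz": 0.9, "rx": 0, "ry": 0, "rz": 0},
  {"tx": 0, "ty": 0, "tz": 1.1, "rx": 0, "ry": 0, "rz": 0},
])

```text
time: 12.32
position: [0.5836, 0.0543, 0.0458]
tool_rot: [0.737, 0.676, 0.0, 0.0]
ft_force: [0.3, -0.7, 0.0]
grip_width: 0.0007
```

send_rows([
  {"tx": 0, "ty": 0, "tz": 0.1, "rx": 0, "ry": 0, "rz": 0},
  {"tx": 0, "ty": 0, "tz": 0.2, "rx": 0, "ry": 0, "rz": 0},
  {"tx": 0, "ty": 0, "tz": 0.2, "rx": 0, "ry": 0, "rz": 0},
])

```text
time: 12.57
position: [0.5835, 0.0544, 0.0444]
tool_rot: [0.736, 0.676, 0.0, 0.0]
ft_force: [-0.9, -0.1, 3.8]
grip_width: 0.0005
```

send_rows([
  {"tx": 0, "ty": 0, "tz": 0.1, "rx": 0, "ry": 0, "rz": 0},
  {"tx": 0, "ty": 0, "tz": 0.2, "rx": 0, "ry": 0, "rz": 0},
  {"tx": 0, "ty": 0, "tz": 0.2, "rx": 0, "ry": 0, "rz": 0},
  {"tx": 0, "ty": 0, "tz": 0.2, "rx": 0, "ry": 0, "rz": 0},
])

```text
time: 12.9
position: [0.5835, 0.0543, 0.0442]
tool_rot: [0.736, 0.677, 0.0, 0.001]
ft_force: [-4.7, -0.6, 15.5]
grip_width: 0.0004
```

send_rows([
  {"tx": 0, "ty": 0, "tz": 0.1, "rx": 0, "ry": 0, "rz": 0},
  {"tx": 0, "ty": 0, "tz": 0.2, "rx": 0, "ry": 0, "rz": 0},
  {"tx": 0, "ty": 0, "tz": 0.2, "rx": 0, "ry": 0, "rz": 0},
  {"tx": 0, "ty": 0, "tz": 0.2, "rx": 0, "ry": 0, "rz": 0},
])

```text
time: 13.23
position: [0.5836, 0.0542, 0.044]
tool_rot: [0.736, 0.677, 0.0, 0.001]
ft_force: [-7.1, -1.8, 27.0]
grip_width: 0.0003
```

```bash
python3 st.py; python3 -c "
from h import *
delta([.5825,.055,.044],np.deg2rad(84.9))"
```

```text
scene 2227 grad [-0.0014  0.0012  0.0448] lean 0.0017
top 1672 grad [-0.0032  0.0058  0.0437] lean 0.0066
delta cm [ 0.06 -0.11 -0.  ] rot [0.0018 0.0006 0.0047] | pos [0.5836 0.0543 0.044 ] t 13.4333 F [-6.48 -1.12 27.04]
```

The fingers press with 27 N at the corner and it holds at 44.0 mm. I retreat straight up and back.

send_rows([
  {"tx": 0, "ty": 0, "tz": -1, "rx": 0, "ry": 0, "rz": 0},
  {"tx": 0, "ty": 0, "tz": -2.5, "rx": 0, "ry": 0, "rz": 0},
  {"tx": 0, "ty": 0, "tz": -5, "rx": 0, "ry": 0, "rz": 0},
  {"tx": 0, "ty": 0, "tz": -7.5, "rx": 0, "ry": 0, "rz": 0},
  {"tx": 0, "ty": 0, "tz": -10, "rx": 0, "ry": 0, "rz": 0},
])

```text
time: 13.85
position: [0.583, 0.0545, 0.1406]
tool_rot: [0.737, 0.676, -0.0, -0.0]
ft_force: [0.7, 1.2, -0.2]
grip_width: 0.0005
```

send_rows([
  {"tx": -3, "ty": 0, "tz": -3, "rx": 0, "ry": 0, "rz": 0},
  {"tx": -6, "ty": 0, "tz": -6, "rx": 0, "ry": 0, "rz": 0},
  {"tx": -9, "ty": 0, "tz": -8, "rx": 0, "ry": 0, "rz": 0},
  {"tx": -12, "ty": 0, "tz": -8, "rx": 0, "ry": 0, "rz": 0},
  {"tx": -15, "ty": 0, "tz": -8, "rx": 0, "ry": 0, "rz": 0},
])

```text
time: 14.27
position: [0.5715, -0.0966, 0.222]
tool_rot: [0.736, 0.677, 0.001, 0.002]
ft_force: [1.2, -0.0, -0.4]
grip_width: 0.0004
```

send_rows([
  {"tx": -3, "ty": 0, "tz": 0, "rx": 0, "ry": 0, "rz": 0},
  {"tx": -6, "ty": 0, "tz": 0, "rx": 0, "ry": 0, "rz": 0},
  {"tx": -8, "ty": 0, "tz": 0, "rx": 0, "ry": 0, "rz": 0},
  {"tx": -8, "ty": 0, "tz": 0, "rx": 0, "ry": 0, "rz": 0},
  {"tx": -8, "ty": 0, "tz": 0, "rx": 0, "ry": 0, "rz": 0},
])

```text
time: 14.68
position: [0.5635, -0.1756, 0.2195]
tool_rot: [0.737, 0.676, 0.0, -0.0]
ft_force: [-0.4, 0.7, -0.2]
grip_width: 0.0007
```

```bash
python3 st.py; python3 look.py f; python3 - <<'E'
from h import *
d=robot.camera("top");g=d["color"].astype(int)
for col in range(270,292,3):
    r=np.nonzero(g[200:245,col,2]>150)[0]+200
    if len(r): print(col,r.min(),r.max(),onplane(d,[[col,r.min()-.5],[col,r.max()+.5]],.014).round(4).tolist())
for row in (215,219,223,226):
    r=np.nonzero(g[row,265:320,2]>150)[0]+265
    if len(r): print(row,r.min(),r.max(),onplane(d,[[r.max()+.5,row]],.0185).round(4).tolist())
E
```

```text
scene 2370 grad [-0.0016  0.0003  0.0448] lean 0.0009
top 3938 grad [-0.001   0.0004  0.0438] lean 0.0008
273 211 227 [[0.5939, 0.0323, 0.014], [0.5509, 0.0318, 0.014]]
276 211 228 [[0.5939, 0.0247, 0.014], [0.5485, 0.0242, 0.014]]
279 211 228 [[0.594, 0.0172, 0.014], [0.5486, 0.0167, 0.014]]
282 211 228 [[0.5941, 0.0096, 0.014], [0.5487, 0.0092, 0.014]]
285 212 228 [[0.5917, 0.002, 0.014], [0.5488, 0.0016, 0.014]]
288 212 229 [[0.5918, -0.0056, 0.014], [0.5463, -0.006, 0.014]]
215 275 289 [[0.5826, -0.0093, 0.0185]]
219 273 289 [[0.5725, -0.0093, 0.0185]]
223 273 288 [[0.5624, -0.0069, 0.0185]]
226 272 288 [[0.5549, -0.007, 0.0185]]
```

View pics/f_top.png

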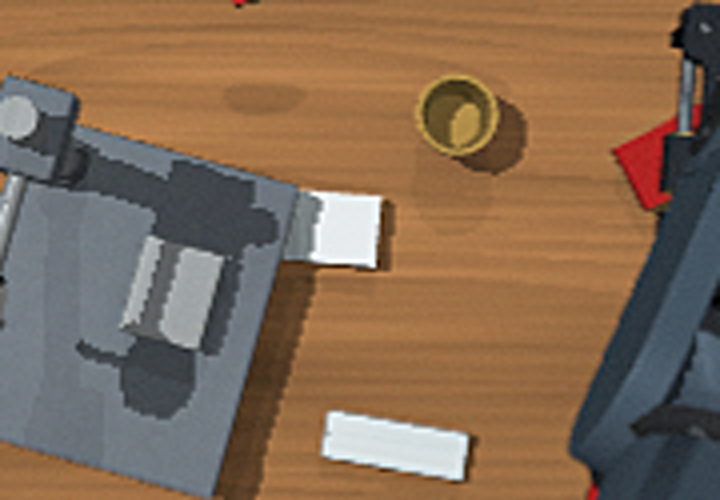

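View pics/f_scene.png

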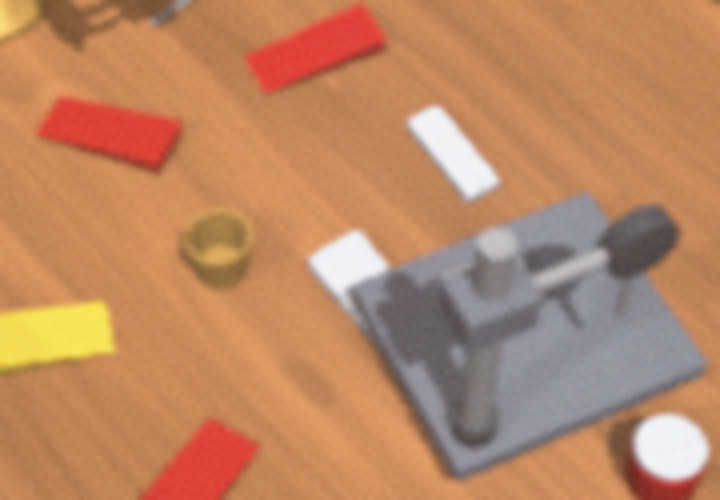

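The stand is level with the hand away. The wedge tail is at y≈-0.008, which puts the foot at x≈+22 mm of the wedge, within about 2 mm of its centre line. The packer and cup have not moved.

```bash
python3 -c "
from rig import robot
print(robot.hand_in())"
```

```text
the job is handed in; nothing more can be done
None
```

The job is done and handed in; no verdict came back. I slid the bare aluminium wedge toe first under the short foot until it jammed, with the push force reaching about 19 N. I then pressed the corner of the base plate with 27 N and took the hand away at about 15 s on the clock.

- **Level:** with the hand off, the plate lean measured about 0.001 rad in both cameras.
- **Pressing:** while pressing, the fingertips held steady at 44.0 mm. The lean then read 0.002 rad in the scene camera but 0.007 rad in the top one, and I trust the latter less because the arm hid part of the plate.
- **Wedge position:** the foot sits at about +22 mm on the wedge's slope, within about 2 mm of its centre line.
- **Bystanders:** the packer and brass cup looked unmoved in both views. I did not re-measure the other bystanders, but the arm came near none of them.

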